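# Put three mixed-up workshop items back on their own pads

## Task

The ball bearing, the tape measure and the cold chisel have each been left on another one's grey storage pad. Change them round so that each rests centred on the pad of its own shape: the bearing flat on the round pad, the tape measure upright along the short oblong pad, and the chisel lying along the long narrow pad. The large square mat is free for putting something down on the way and ends up empty again.

Things in the scene. Friction and masses are not known exactly. Their poses are not given: they have to be found in the camera images.
- bearing: Steel ball bearing, a flat ring-shaped disc 52 mm in diameter and 15 mm high, lying flat, 0.13 kg; grasp across the rim, at any yaw (its middle counts as solid). Origin: centre of its underside; z is its axis, upwards as it lies.
- tape_measure: Yellow and black pocket tape measure standing upright on its narrow base: 32 mm thick (x), 81 mm long (y, including the small blade hook at the -y end), 64 mm high (z), 0.24 kg; grasp across the 30 mm thick case (closing along its x), 15 to 50 mm above its base; the case itself spans y = -29 to +40 mm. Origin: centre of its underside; z up.
- chisel: Dark steel cold chisel, a bar 173 mm long (y), 19 mm wide (x) and 17 mm high (z), 0.26 kg, lying flat; grasp near its middle, closing along its x. Origin: centre of its underside at the start; it may lie either end round and on any of its sides.
- chisel_mid (a point): The middle of the chisel, inside the bar, 8.5 mm above its underside as it lies; axes as the chisel's (y along the bar).
- round_pad: Round storage pad, 86 mm in diameter: the place of the bearing. Fixed to the bench, 4 mm thick, light grey top with a dark rubber rim, flat without any raised edge. Origin: centre of its underside (top at z = 4 mm); z up. Behind the pads stands a drawer cabinet 0.24 m high, front at x = 0.73; an open drawer (top at z = 0.15) reaches x = 0.68.
- oblong_pad: Short oblong storage pad, 66 mm wide (x) and 116 mm long (y): the place of the tape measure. Fixed to the bench, 4 mm thick, light grey top with a dark rubber rim, flat without any raised edge. Origin: centre of its underside (top at z = 4 mm); y along its length.
- strip_pad: Long narrow storage pad, 50 mm wide (x) and 205 mm long (y): the place of the chisel. Fixed to the bench, 4 mm thick, light grey top with a dark rubber rim, flat without any raised edge. Origin: centre of its underside (top at z = 4 mm); y along its length.
- square_mat: Square mat, 115 x 115 mm, empty: a free spot for any of the three (the chisel may overhang). Fixed to the bench, 4 mm thick, light grey top with a dark rubber rim, flat without any raised edge. Origin: centre of its underside (top at z = 4 mm); x, y along its sides. The four pads lie at least 0.13 m apart, centre to centre; only a nut, a bolt and a spark plug under 22 mm high lie close by.

How it is judged:
At the end, for the whole second after the job is handed in: Bearing flat on the round pad, tape measure upright on the oblong pad and along it (0.2 rad), chisel on the narrow pad along it (0.15 rad), either way round; tilts under 0.1 rad; each centre within 15 mm of its pad's centre; all resting on the pads, released and at rest, so the mat is empty (horizontal distance between bearing and round_pad below 0.015 m and z of bearing in the frame of round_pad between 0 and 0.008 m and contact force between the fingers and bearing below 0.05 N and linear speed of each of bearing, tape_measure, chisel below 0.02 m/s and angular speed of each of bearing, tape_measure, chisel below 0.2 rad/s and horizontal distance between tape_measure and oblong_pad below 0.015 m and z of tape_measure in the frame of oblong_pad between 0 and 0.008 m and contact force between the fingers and tape_measure below 0.05 N and horizontal distance between chisel_mid and strip_pad below 0.015 m and z of chisel_mid in the frame of strip_pad between 0 and 0.018 m and contact force between the fingers and chisel below 0.05 N and angle between each of bearing, tape_measure's own z axis and vertical below 0.1 rad and angle between the y axis of tape_measure and the y axis of oblong_pad, either way round below 0.2 rad and angle between the y axis of chisel and the y axis of strip_pad, either way round below 0.15 rad); the robot touches nothing.
It also fails if it takes over 101 s, if anything falls off the work surface, if the arm or the gripper's body presses on something with over 40 N, if the wrist force passes 120 N, or if a joint passes its speed limit or range.

## Robot

A 7-joint arm with a two-finger parallel gripper is mounted at the origin on a cart in front of the work surface, level with it; the furniture and walls round the work are solid. World frame = base frame: x ahead of the robot, y to its left, z up, the work surface at z = 0. Lengths are in m, angles in rad, forces in N, time in s.
With the tool pointing down it reaches from about 0.425 to 0.875 m from the base axis. Payload 4.7 kg.
Tool frame: the origin (TCP) lies midway between the tips of the shut fingers; the grasp point (between the pads) lies 19 mm behind it; z points along the fingers, y is the line along which they close (so a half turn about z gives the same grasp; the last joint's range is limited). The gripper opens to 87 mm and grips with 3 to 60 N. Pads are 19 mm wide; open, the fingers measure 117 mm over their backs; the gripper's body (75 mm by 190 mm) begins 51 mm behind the grasp point.
Start: joints at [1.267, 0.321, -0.07, 1.45, 0.023, 1.371, -0.057], TCP at [0.203, -0.617, 0.223] pointing down, gripper open.
Joint ranges: [-2.86, 2.86], [-0.3, 2.09], [-1.38, 1.24], [0.06, 2.45], [-1.56, 4.7], [0.09, 2.05], [-2.69, 2.69]. Speed limits (rad/s): [2.57, 2.57, 3.14, 3.14, 3.14, 3.14, 3.14].

## Interface

Orientations are given as a 3x3 rotation matrix whose columns are the frame's x, y, z axes.
In Python, from plant import * gives the robot as it stands. The module is installed in compiled form; this text tells all that it offers.
- The arm moves only by the shell command python3 -m crank 'ROWS'. ROWS is JSON, a list that holds one entry, the list of rows, each a list of 7 numbers: the shift along the world's x, y, z in mm, then the turn, a rotation vector about the world's x, y, z in rad, then the opening, from -1 (shut) to 1 (fully open). In form: [[[x, y, z, wx, wy, wz, fingers], ...]]. A call has 1 to 12 rows; each row shifts and turns the commanded pose from where the row before left it; what a row does not reach is not made up. A row lasts 1/8 s, in which the tool goes at most 62.5 mm and 10.7 degrees, less where a joint would pass 70% of its speed; a pose out of reach is approached as far as the arm can. A call with a gripper value outside its range is refused whole. The fingers move at their own pace and stop on an object; the grip force is fixed at half the most. Time passes only in rows, so rows that do not move let the fingers close. It gives the time, the measured TCP pose, the force, the opening and the grip force at its end, in the units of the state.
- sense(): the state, without advancing time (a new reading comes with each control period).
- get_image(name): name is "scene" or "top" or "wrist"; returns a dict with "color" (480x640x3 uint8, blue, green, red), "fx", "fy", "cx", "cy" (pixels), "R" (3x3) and "t" (3): a world point X has camera coordinates R X + t. Camera axes: x right, y down, z forward; pixel columns grow to the right and rows downward; lengths in m; the calibration is good to about 2 mm. A picture is of the moment at which its call begins. There is no depth.
- close_job(): hands the job in; it is judged then, once.
Trained networks look in the newest picture that a camera, given by its name, has taken for a name from the list of things; names that differ only in an ending like _2 or _b are one class to them, and where a whole thing is asked for, a point or a joint stands for the part that bears it (a point fixed in the world has none). Each returns a list of dicts, best first, with "confidence" (0 to 1); they miss things now and then, are a little off and sometimes report something else, mostly with a low value. They report only what shows in the picture. A call takes as long as a camera call.
- search_frame(target, camera): "box" ([left, top, width, height] in pixels, round what is visible of it).
- regions_of(target, camera): "region" (480x640 bool, what is visible of it) and "box" ([left, top, width, height] in pixels, round what is visible of it).
- spot_point(target, camera): "position" ([column, row] in pixels: a listed point, or the origin of a listed thing).
The state is a dict: "t": time; "joint_pos": joint angles; "qvel": joint speeds; "joint_efforts": joint torques, N m; "tool_pos": TCP position; "eef_rot": TCP orientation; "ft_force": force on the tool from outside, world axes, zero at the start; "torque": the same for the moment, N m; "opening": finger opening in m; "grip_force": force on a finger pad.
Only numpy, scipy, OpenCV 4.12 (cv2) and the standard library are available. Lean on these libraries where they do the work, as an engineer would, in place of code of your own. Each camera call takes 0.05 s, during which the arm holds its last target. There are 200 camera calls.

## Working session

There is one attempt and no reset: what is moved stays moved. The work goes in short steps, Python scripts to look and compute and a shell command to move; the robot and the scene stay as the last step left them, time stands still between calls to the robot, and variables do not carry over. Pictures are saved under pics/ and viewed, at most 14 in all, crops included, and the job is handed in when it is done.

```bash
mkdir -p pics; cat > h.py <<'E'
from plant import *
import numpy as np, cv2
def ray(im,uv,z):
    R=np.array(im["R"]);t=np.array(im["t"]);c=-R.T@t
    d=R.T@np.array([(uv[0]-im["cx"])/im["fx"],(uv[1]-im["cy"])/im["fy"],1])
    return c+d*(z-c[2])/d[2]
def warp(im,reg,z):
    ys,xs=np.nonzero(reg); P=np.array([ray(im,(u,v),z)[:2] for u,v in zip(xs,ys)]); return P
def rect(P):
    (c,s,a)=cv2.minAreaRect((P*1000).astype(np.float32)); b=cv2.boxPoints((c,s,a))
    e=[b[1]-b[0],b[2]-b[1]]; L=max(e,key=np.linalg.norm)
    return np.round(c,1),np.round(sorted(s),1),round(float(np.degrees(np.arctan2(L[1],L[0]))%180),1)
E
python3 - <<'E'
from h import *
s=sense();print(s["t"],s["tool_pos"],s["opening"],np.round(s["eef_rot"],2))
for cam in ("scene","top"):
    im=get_image(cam);cv2.imwrite(f"pics/{cam}0.png",im["color"])
    R=np.array(im["R"]);print(cam,-R.T@im["t"])
    for n,z in [("bearing",.019),("tape_measure",.068),("chisel",.021),("round_pad",.004),("oblong_pad",.004),("strip_pad",.004),("square_mat",.004)]:
        for r in regions_of(n,cam)[:2]:
            print(n,round(r["confidence"],2),r["box"],rect(warp(im,r["region"],z)))
        for r in spot_point(n,cam)[:1]: print("   pt",round(r["confidence"],2),np.round(ray(im,r["position"],.004)*1000,1))
E
```

```text
0.0 [ 0.20289103 -0.61691472  0.2214422 ] 0.08716154217579318 [[ 0.95  0.31 -0.  ]
 [ 0.31 -0.95  0.  ]
 [-0.   -0.   -1.  ]]
scene [0.07778969 0.30589984 0.61746348]
bearing 0.64 [241.4, 229.0, 36.1, 32.4] (array([592.8, -50.4]), array([50.1, 62.3]), 139.2)
   pt 0.83 [602.7 -53.2   4. ]
tape_measure 0.91 [330.3, 155.3, 52.9, 46.8] (array([ 571.9, -220.6]), array([ 78.8, 100.4]), 152.3)
   pt 0.91 [ 597.  -255.8    4. ]
chisel 0.64 [210.8, 314.4, 123.8, 79.5] (array([433.,  58.]), array([ 23.5, 171. ]), 82.4)
   pt 0.95 [440.8  49.9   4. ]
round_pad 0.64 [243.3, 332.8, 65.6, 61.0] (array([431.5,  56.4]), array([82.8, 87. ]), 154.3)
   pt 0.73 [427.9  54.5   4. ]
oblong_pad 0.89 [220.7, 226.4, 83.1, 52.9] (array([598.4, -55.5]), array([ 66.8, 114.5]), 76.3)
   pt 0.72 [588.3 -52.    4. ]
strip_pad 0.71 [299.8, 165.8, 114.2, 59.4] (array([ 590.4, -261.7]), array([ 52.6, 205.6]), 79.1)
strip_pad 0.41 [329.5, 157.0, 52.2, 41.7] (array([ 628.4, -281.3]), array([ 88. , 114.5]), 152.3)
   pt 0.79 [ 587.8 -254.1    4. ]
square_mat 0.9 [329.6, 241.9, 112.8, 84.4] (array([ 421.1, -142.6]), ar
[... 264 characters left out ...]
.0] (array([ 577. , -256.8]), array([48.3, 82.8]), 80.5)
tape_measure 0.4 [374.5, 204.6, 108.9, 70.3] (array([ 563.7, -259.2]), array([ 46.6, 191.7]), 79.3)
   pt 0.6 [432.2  52.4   4. ]
round_pad 0.78 [204.5, 240.6, 52.6, 42.8] (array([432.6,  56.5]), array([81.8, 85.5]), 157.2)
   pt 0.79 [426.1  57.9   4. ]
oblong_pad 0.79 [287.2, 176.6, 73.2, 51.5] (array([598.9, -56.6]), array([ 66.1, 116.3]), 75.7)
   pt 0.95 [597.7 -52.4   4. ]
strip_pad 0.76 [372.7, 204.7, 113.2, 71.3] (array([ 591. , -260.9]), array([ 51.5, 206.6]), 79.3)
   pt 0.83 [ 589.4 -255.7    4. ]
square_mat 0.92 [294.1, 265.1, 80.2, 79.8] (array([ 421.6, -143. ]), array([116., 117.]), 93.8)
   pt 0.71 [ 421.5 -140.9    4. ]
```

View pics/top0.png

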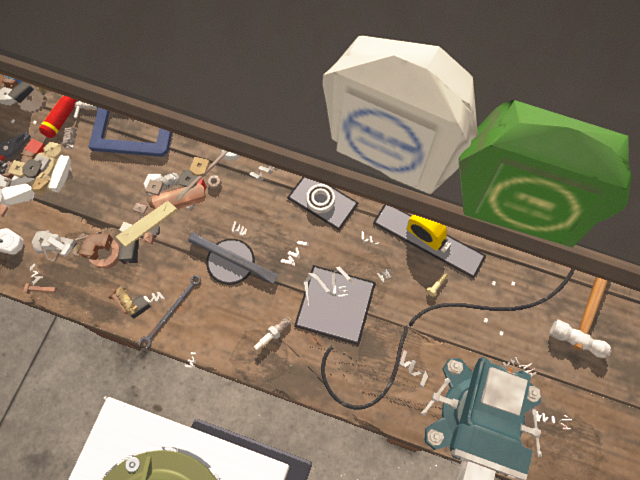

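View pics/scene0.png

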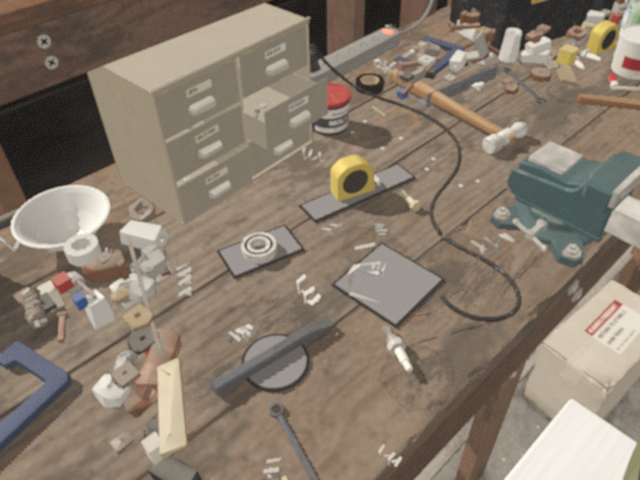

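The top view shows the chisel on the round pad (232,260), the bearing on the oblong pad (321,197), the tape on the strip (425,232) and the mat empty of tools (335,305). The scene view agrees, and also shows the drawer sticking out near (285,115). I'll locate the drawer against the gripper body.

```bash
python3 - <<'E'
from h import *
im=get_image("scene")
R=np.array(im["R"]);t=np.array(im["t"]);c=-R.T@t
def rx(uv,x):
    d=R.T@np.array([(uv[0]-im["cx"])/im["fx"],(uv[1]-im["cy"])/im["fy"],1]); return np.round(c+d*(x-c[0])/d[0],3)
for uv in [(243,106),(248,150),(279,124),(283,160),(326,83)]: print("drawer@.68",uv,rx(uv,.68))
for uv in [(92,72),(185,222),(165,100),(310,10),(327,130)]: print("cab@.73",uv,rx(uv,.73))
cv2.imwrite("pics/crop.png",cv2.resize(im["color"][50:300,170:450],None,fx=2.4,fy=2.4,interpolation=2))
for cam in("top","scene"):
    i=get_image(cam);p=np.array(i["R"])@sense()["tool_pos"]+i["t"];print(cam,p[0]/p[2]*i["fx"]+i["cx"],p[1]/p[2]*i["fy"]+i["cy"])
w=get_image("wrist");cv2.imwrite("pics/w0.png",w["color"]);print(-np.array(w["R"]).T@w["t"]-sense()["tool_pos"])
E
```

```text
drawer@.68 (243, 106) [ 0.68  -0.114  0.189]
drawer@.68 (248, 150) [ 0.68  -0.113  0.115]
drawer@.68 (279, 124) [ 0.68  -0.175  0.132]
drawer@.68 (283, 160) [ 0.68  -0.178  0.064]
drawer@.68 (326, 83) [ 0.68  -0.276  0.162]
cab@.73 (92, 72) [0.73  0.061 0.288]
cab@.73 (185, 222) [ 0.73  -0.011  0.005]
cab@.73 (165, 100) [ 0.73  -0.024  0.216]
cab@.73 (310, 10) [ 0.73  -0.292  0.258]
cab@.73 (327, 130) [ 0.73  -0.325  0.029]
top 653.7933082736446 554.9437484540601
scene 750.2675505477077 73.91721658125974
[0.08030803 0.02713622 0.16198414]
```

View pics/crop.png

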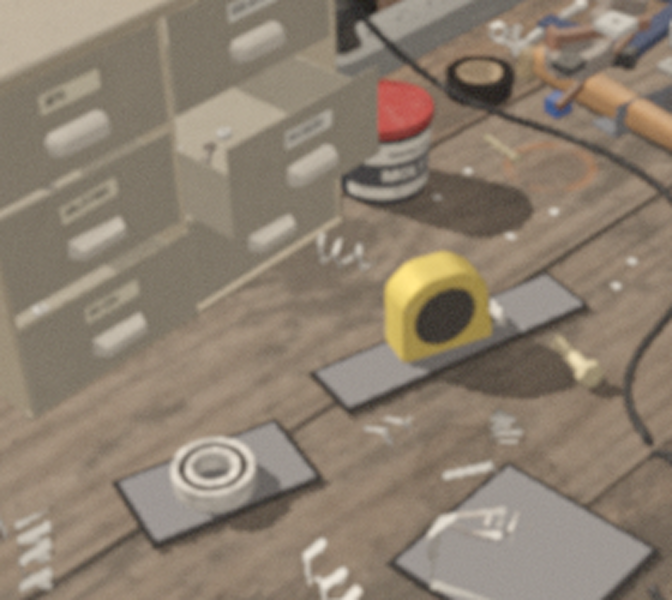

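The drawer spans roughly y −0.17 to −0.29 and z 0.06 to 0.15, right behind the strip, so I'll offset or tilt the gripper there. The oblong and strip pads are nearly parallel (about 76° and 79°), so one gripper yaw serves everything. Order: bearing to mat, tape to oblong pad, chisel to strip, bearing to round pad.

```bash
python3 -m crank '[[[33,47,0,0,0,0.089,1],[33,47,0,0,0,0.089,1],[33,47,0,0,0,0.089,1],[33,47,0,0,0,0.089,1],[33,47,0,0,0,0.089,1],[33,47,0,0,0,0.089,1],[33,47,0,0,0,0.089,1],[33,47,0,0,0,0.089,1],[33,47,0,0,0,0.089,1],[33,47,0,0,0,0.089,1],[33,47,0,0,0,0.089,1],[0,47,0,0,0,0.089,1]]]'
python3 - <<'E'
from h import *
im=get_image("wrist");cv2.imwrite("pics/w1.png",im["color"])
for n,z in [("bearing",.019),("oblong_pad",.004)]:
    for r in regions_of(n,"wrist")[:1]: print(n,r["confidence"],r["box"],rect(warp(im,r["region"],z)))
s=sense();print(s["t"],s["tool_pos"],np.degrees(np.arctan2(s["eef_rot"][1][1],s["eef_rot"][0][1])),s["joint_pos"])
E
```

```text
t: 3.2
tool_pos: [0.5677, -0.0513, 0.2224]
eef_rot: [[0.18, 0.984, 0.001], [0.984, -0.18, 0.002], [0.002, 0.001, -1.0]]
ft_force: [0.4, -0.6, 0.5]
opening: 0.087
grip_force: 0.0
bearing 0.73 [320.8, 182.8, 58.4, 56.1] (array([599.3, -50.3]), array([51.3, 52.8]), 79.8)
oblong_pad 0.67 [317.1, 145.0, 73.2, 125.4] (array([600.7, -54.6]), array([ 65.7, 115.3]), 75.8)
3.35 [ 0.56627865 -0.04952464  0.22288226] -10.231012039309675 [ 0.60791433  0.19781422 -0.64264626  1.64008155  0.12027453  1.34350331
 -0.23104254]
```

```bash
python3 -m crank '[[[32,-2,-50,0,0,0,1],[0,0,-50,0,0,0,1],[0,0,-50,0,0,0,1],[0,0,-40,0,0,0,1],[0,0,-15,0,0,0,1],[0,0,-9,0,0,0,1],[0,0,0,0,0,0,1],[0,0,0,0,0,0,1]]]'
```

```text
t: 4.35
tool_pos: [0.5993, -0.0557, 0.0102]
eef_rot: [[0.184, 0.983, 0.003], [0.983, -0.184, -0.001], [-0.0, 0.003, -1.0]]
ft_force: [0.5, -0.1, 0.3]
opening: 0.087
grip_force: 0.0
```

```bash
python3 -m crank '[[[0,3,-2,0,0,0,1],[0,0,0,0,0,0,-1],[0,0,0,0,0,0,-1],[0,0,0,0,0,0,-1],[0,0,0,0,0,0,-1],[0,0,0,0,0,0,-1],[0,0,0,0,0,0,-1],[0,0,0,0,0,0,-1]]]'
python3 -m crank '[[[0,0,20,0,0,0,-1],[0,0,40,0,0,0,-1],[0,0,40,0,0,0,-1],[-20,-10,0,0,0,0,-1],[-40,-20,0,0,0,0,-1],[-40,-20,0,0,0,0,-1],[-40,-20,0,0,0,0,-1],[-35,-15,0,0,0,0,-1],[0,0,0,0,0,0,-1],[0,0,0,0,0,0,-1]]]'
```

```text
t: 5.35
tool_pos: [0.5981, -0.0525, 0.0066]
eef_rot: [[0.184, 0.983, 0.0], [0.983, -0.184, -0.0], [-0.0, 0.0, -1.0]]
ft_force: [-0.0, -0.5, -0.7]
opening: 0.0511
grip_force: 30.0
t: 6.6
tool_pos: [0.4242, -0.1372, 0.1077]
eef_rot: [[0.183, 0.983, 0.002], [0.983, -0.183, -0.001], [-0.001, 0.002, -1.0]]
ft_force: [-0.3, 0.7, -0.8]
opening: 0.0512
grip_force: 30.0
```

```bash
python3 -m crank '[[[0,0,-45,0,0,0,-1],[0,0,-35,0,0,0,-1],[0,0,-14,0,0,0,-1],[0,0,-6,0,0,0,-1],[0,0,0,0,0,0,-1],[0,0,0,0,0,0,-1],[0,0,0,0,0,0,1],[0,0,0,0,0,0,1],[0,0,0,0,0,0,1],[0,0,0,0,0,0,1]]]'
python3 -m crank '[[[0,0,40,0,0,0,1],[0,0,50,0,0,0,1],[0,0,50,0,0,0,1],[40,-20,30,0,0,0,1],[40,-20,0,0,0,0,1],[30,-20,0,0,0,0,1],[25,-20,0,0,0,0,1],[0,-20,0,0,0,0,1],[0,0,0,0,0,0,1],[0,0,0,0,0,0,1]]]'
python3 - <<'E'
from h import *
for cam in("wrist","top"):
  im=get_image(cam);cv2.imwrite(f"pics/{cam}2.png",im["color"])
  for n,z in [("tape_measure",.068),("tape_measure",.004),("strip_pad",.004)]:
    for r in regions_of(n,cam)[:1]: print(cam,n,r["confidence"],r["box"],rect(warp(im,r["region"],z)))
s=sense();print(s["tool_pos"])
E
```

```text
t: 7.85
tool_pos: [0.4231, -0.1376, 0.0067]
eef_rot: [[0.184, 0.983, 0.0], [0.983, -0.184, -0.0], [-0.0, 0.0, -1.0]]
ft_force: [-0.4, 0.1, 0.4]
opening: 0.082
grip_force: 0.0
t: 9.1
tool_pos: [0.5573, -0.2367, 0.1767]
eef_rot: [[0.184, 0.983, -0.0], [0.983, -0.184, 0.0], [0.0, -0.0, -1.0]]
ft_force: [-0.6, 0.0, -0.0]
opening: 0.0873
grip_force: 0.0
wrist tape_measure 0.66 [343.0, 194.8, 58.0, 97.0] (array([ 597.6, -242.1]), array([36.4, 69. ]), 71.6)
wrist tape_measure 0.66 [343.0, 194.8, 58.0, 97.0] (array([ 603.3, -263. ]), array([45.1, 85.3]), 71.6)
wrist strip_pad 0.73 [333.6, 121.0, 64.8, 228.3] (array([ 592.7, -259.9]), array([ 50.6, 203.2]), 78.8)
top tape_measure 0.45 [433.6, 227.3, 17.2, 22.0] (array([ 572.1, -285.6]), array([19.5, 45.9]), 172.5)
top tape_measure 0.45 [433.6, 227.3, 17.2, 22.0] (array([ 599.3, -290.4]), array([20.8, 49. ]), 172.5)
top strip_pad 0.95 [430.5, 235.0, 55.5, 37.8] (array([ 579.6, -321. ]), array([51.3, 86.3]), 78.8)
[ 0.5580773  -0.23723261  0.17678085]
```

View pics/wrist2.png

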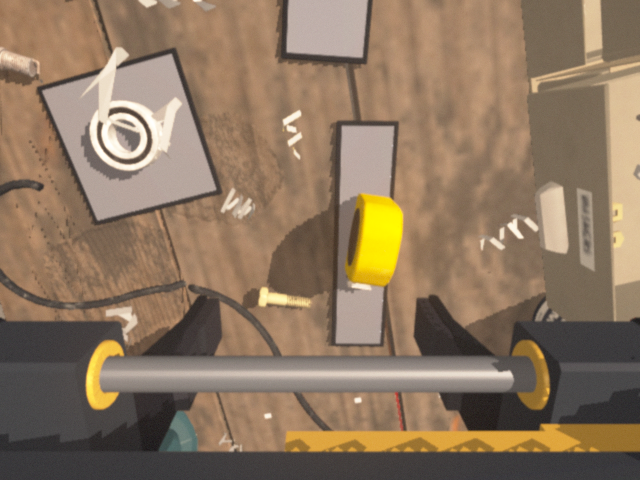

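The wrist view shows the tape's top at (382,240), hook toward the bottom (−y), and the drawer with its handle at (550,215). I'll get its position and the tape centre from this image.

```bash
python3 - <<'E'
from h import *
im=get_image("wrist")
f=lambda uv,z:np.round(ray(im,uv,z)*1000)[:2]
print("front bottom",f((532,230),.065),"handle",f((540,215),.1),f((540,215),.12),"top edge",f((607,230),.15),"ends",f((535,88),.1),f((530,330),.1))
print("tape top",f((362,200),.066),f((403,205),.066),f((355,275),.064),f((390,285),.064),"base",f((347,245),.004),f((352,284),.004))
for r in spot_point("tape_measure","wrist")[:2]: print(r["confidence"],r["position"],f(r["position"],.004))
im=get_image("scene");R=spot_point("tape_measure","scene")[0];print(R["confidence"],f(R["position"],.004))
E
```

```text
front bottom [ 710. -254.] handle [ 697. -233.] [ 687. -226.] top edge [ 704. -230.] ends [ 696. -159.] [ 690. -311.]
tape top [ 595. -211.] [ 622. -219.] [ 582. -265.] [ 606. -278.] base [ 581. -260.] [ 579. -298.]
0.61 [364.1, 242.9] [ 596. -261.]
0.5 [360.3, 244.1] [ 592. -262.]Traceback (most recent call last):
  File "<stdin>", line 7, in <module>
IndexError: list index out of range
```

```bash
python3 -m crank '[[[16,-14,-30,0,0,0,1],[0,0,-30,0,0,0,1],[0,0,0,0,0,0,1],[0,0,0,0,0,0,1]]]'
python3 - <<'E'
from h import *
im=get_image("wrist");cv2.imwrite("pics/w3.png",im["color"])
for n,z in [("tape_measure",.068),("strip_pad",.004)]:
    for r in regions_of(n,"wrist")[:1]: print(n,r["confidence"],r["box"],rect(warp(im,r["region"],z)))
for r in spot_point("tape_measure","wrist")[:2]: print(r["confidence"],r["position"],ray(im,r["position"],.004))
E
```

```text
t: 10.2
tool_pos: [0.5747, -0.2514, 0.1177]
eef_rot: [[0.184, 0.983, 0.001], [0.983, -0.184, -0.0], [-0.0, 0.001, -1.0]]
ft_force: [-0.2, 0.3, 0.0]
opening: 0.0869
grip_force: 0.0
tape_measure 0.7 [320.9, 193.6, 67.9, 118.5] (array([ 599.1, -240.8]), array([34.1, 66.2]), 71.0)
strip_pad 0.6 [310.9, 103.0, 75.5, 254.6] (array([ 595. , -252.5]), array([ 50.4, 187.6]), 79.1)
0.92 [346.6, 251.4] [ 0.59544883 -0.26055145  0.004     ]
```

View pics/w3.png

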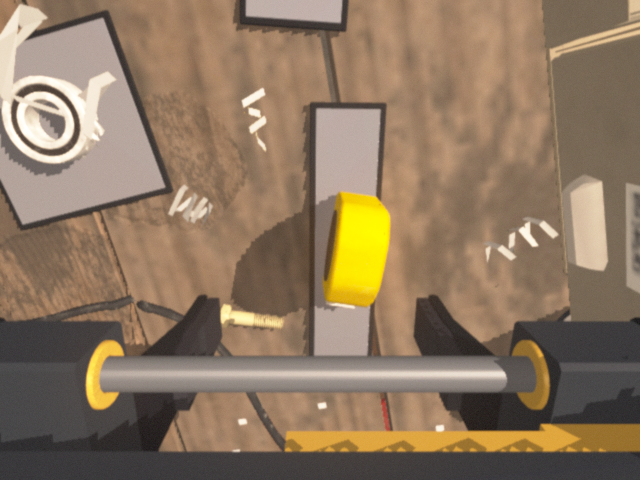

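```bash
python3 - <<'E'
from h import *
im=get_image("wrist")
f=lambda uv,z:np.round(ray(im,uv,z)*1000)[:2]
for z in (.09,.1,.11,.12): print(z,"handle",f((564,185),z),f((571,262),z))
print("front edge",[f((565,300),z) for z in (.06,.07,.08,.15)])
print("tape far edge",f((390,215),.055),f((377,295),.055),f((384,255),.064),"left base",f((326,270),.004),"left top",f((337,230),.062))
E
```

```text
0.09 handle [ 701. -218.] [ 704. -259.]
0.1 handle [ 695. -216.] [ 698. -254.]
0.11 handle [ 689. -213.] [ 692. -249.]
0.12 handle [ 683. -211.] [ 686. -244.]
front edge [array([ 719., -297.]), array([ 713., -291.]), array([ 707., -285.]), array([ 666., -244.])]
tape far edge [ 623. -227.] [ 609. -275.] [ 615. -247.] left base [ 578. -272.] left top [ 591. -228.]
```

```bash
python3 -m crank '[[[7,1,0,-0.02,-0.1,-0.08,1],[0,0,-20,0,0,0,1],[0,0,-20,0,0,0,1],[0,0,-15,0,0,0,1],[0,0,0,0,0,0,1],[0,0,0,0,0,0,1]]]'
python3 - <<'E'
from h import *
im=get_image("wrist");cv2.imwrite("pics/w4.png",im["color"])
E
```

```text
t: 11.2
tool_pos: [0.5816, -0.2504, 0.0616]
eef_rot: [[0.262, 0.96, 0.099], [0.965, -0.26, -0.024], [0.003, 0.102, -0.995]]
ft_force: [-0.1, -0.4, 0.9]
opening: 0.0872
grip_force: 0.0
```

View pics/w4.png

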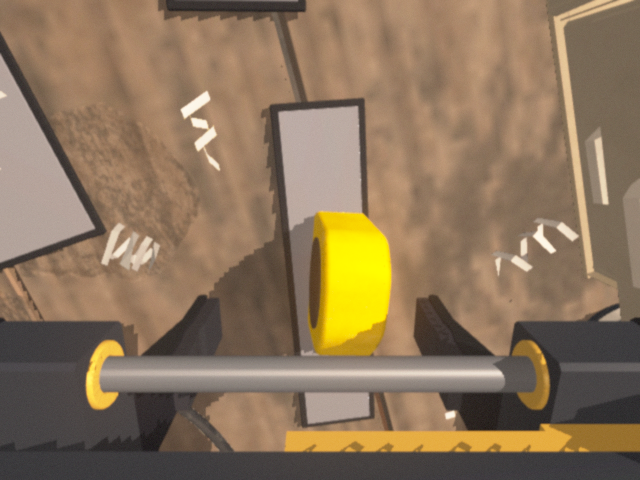

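The tape (row 212–355, cols 312–390) sits between the fingers and parallel to them, with the far finger clear at col 417. I'll descend and close.

```bash
python3 -m crank '[[[0,0,-15,0,0,0,1],[0,0,-10,0,0,0,1],[0,0,-9,0,0,0,1],[0,0,0,0,0,0,1]]]'
python3 -m crank '[[[0,0,0,0,0,0,-1],[0,0,0,0,0,0,-1],[0,0,0,0,0,0,-1],[0,0,0,0,0,0,-1],[0,0,0,0,0,0,-1],[0,0,0,0,0,0,-1],[0,0,0,0,0,0,-1],[0,0,0,0,0,0,-1]]]'
```

```text
t: 11.75
tool_pos: [0.5803, -0.2501, 0.0263]
eef_rot: [[0.262, 0.96, 0.097], [0.965, -0.261, -0.023], [0.003, 0.1, -0.995]]
ft_force: [1.2, 0.2, 0.3]
opening: 0.0868
grip_force: 0.0
t: 12.75
tool_pos: [0.5815, -0.2506, 0.028]
eef_rot: [[0.262, 0.96, 0.1], [0.965, -0.261, -0.024], [0.003, 0.103, -0.995]]
ft_force: [2.9, -0.3, 4.9]
opening: 0.0298
grip_force: 30.0
```

```bash
python3 -m crank '[[[-10,0,30,0,0,0,-1],[-5,0,40,0.02,0.1,0.02,-1],[0,30,30,0,0,0,-1],[0,45,0,0,0,0,-1],[10,45,0,0,0,0,-1],[10,45,0,0,0,0,-1],[12,25,0,0,0,0,-1],[0,0,0,0,0,0,-1],[0,0,0,0,0,0,-1]]]'
python3 - <<'E'
from h import *
s=sense();tz=s["tool_pos"][2]
for cam in("wrist","scene","top"):
  im=get_image(cam);cv2.imwrite(f"pics/{cam}5.png",im["color"])
  for n in ["tape_measure","oblong_pad"]:
    for r in regions_of(n,cam)[:1]: print(cam,n,r["confidence"],r["box"],rect(warp(im,r["region"],tz+.04 if n[0]=="t" else .004)))
  for r in spot_point("tape_measure",cam)[:1]: print(r["confidence"],r["position"],ray(im,r["position"],tz-.026))
E
```

```text
t: 13.88
tool_pos: [0.5963, -0.0618, 0.126]
eef_rot: [[0.243, 0.97, -0.005], [0.97, -0.243, -0.004], [-0.005, -0.004, -1.0]]
ft_force: [-0.3, -1.2, -1.9]
opening: 0.0301
grip_force: 30.0
wrist tape_measure 0.74 [272.4, 231.4, 89.0, 176.7] (array([601.7, -43.2]), array([29.7, 67.1]), 77.7)
wrist oblong_pad 0.86 [274.9, 145.7, 93.8, 148.9] (array([602.1, -50. ]), array([ 66. , 106.2]), 75.5)
0.77 [316.4, 305.1] [ 0.59495406 -0.06734679  0.09997437]
scene tape_measure 0.7 [227.6, 163.7, 64.5, 46.5] (array([566.2, -32.4]), array([76.4, 91.6]), 169.5)
scene oblong_pad 0.61 [219.5, 227.1, 87.6, 51.0] (array([597.9, -56. ]), array([ 68.9, 116.4]), 75.7)
0.8 [260.1, 197.0] [ 0.5978078  -0.066101    0.09997437]
top tape_measure 0.58 [329.4, 188.4, 7.7, 2.5] (array([554. , -92.4]), array([ 3.8, 12. ]), 80.8)
top oblong_pad 0.55 [296.5, 182.6, 66.1, 46.2] (array([596.6, -67.2]), array([66.9, 94.3]), 75.9)
0.64 [325.5, 177.5] [ 0.59883415 -0.06225952  0.09997437]
```

View pics/wrist5.png

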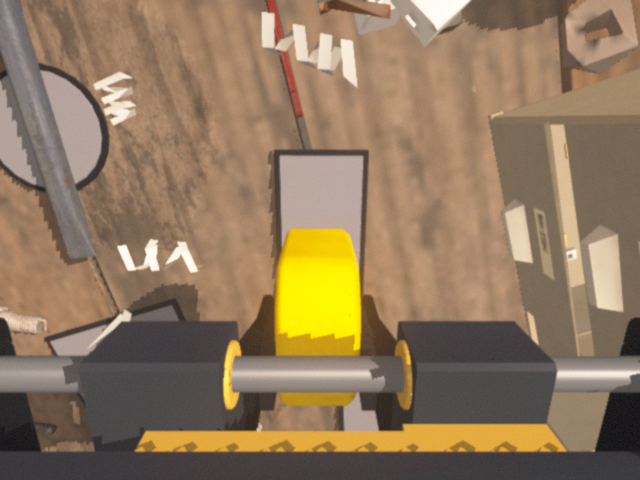

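The tape is held square in the fingers at (318,315) over the oblong pad, origin about (597,−66), which needs about +8 mm in y. I'll lower it.

```bash
python3 -m crank '[[[-2,8,-30,0,0,0,-1],[0,0,-30,0,0,0,-1],[0,0,-20,0,0,0,-1],[0,0,-10,0,0,0,-1],[0,0,0,0,0,0,-1],[0,0,0,0,0,0,-1]]]'
python3 -m crank '[[[0,0,-3,0,0,0,-1],[0,0,-3,0,0,0,-1],[0,0,0,0,0,0,-1]]]'
```

```text
t: 15.22
tool_pos: [0.5971, -0.0526, 0.0387]
eef_rot: [[0.243, 0.97, 0.001], [0.97, -0.243, -0.003], [-0.003, 0.002, -1.0]]
ft_force: [0.2, -1.1, -2.7]
opening: 0.0298
grip_force: 30.0
t: 15.6
tool_pos: [0.5959, -0.0526, 0.0314]
eef_rot: [[0.242, 0.97, -0.001], [0.97, -0.242, -0.003], [-0.003, -0.0, -1.0]]
ft_force: [0.3, -0.1, -2.8]
opening: 0.0297
grip_force: 30.0
```

```bash
python3 -m crank '[[[0,0,-2,0,0,0,-1],[0,0,-1,0,0,0,-1],[0,0,0,0,0,0,-1]]]'
python3 -m crank '[[[0,0,-1,0,0,0,-1],[0,0,0,0,0,0,-1]]]'
```

```text
t: 15.98
tool_pos: [0.596, -0.0525, 0.0285]
eef_rot: [[0.242, 0.97, -0.001], [0.97, -0.242, -0.003], [-0.003, -0.0, -1.0]]
ft_force: [0.0, -0.8, -3.2]
opening: 0.0299
grip_force: 30.0
t: 16.23
tool_pos: [0.5961, -0.0525, 0.0275]
eef_rot: [[0.242, 0.97, -0.001], [0.97, -0.242, -0.003], [-0.003, 0.0, -1.0]]
ft_force: [0.0, 0.5, -3.5]
opening: 0.0301
grip_force: 30.0
```

```bash
python3 -m crank '[[[0,0,-1,0,0,0,-1],[0,0,0,0,0,0,-1]]]'
python3 -m crank '[[[0,0,-1,0,0,0,-1],[0,0,0,0,0,0,-1]]]'
python3 -m crank '[[[0,0,0,0,0,0,0.3],[0,0,0,0,0,0,0.6],[0,0,0,0,0,0,0.7],[0,0,0,0,0,0,0.7],[0,0,0,0,0,0,0.7]]]'
```

```text
t: 16.48
tool_pos: [0.5962, -0.0526, 0.0273]
eef_rot: [[0.242, 0.97, -0.001], [0.97, -0.242, -0.004], [-0.004, 0.0, -1.0]]
ft_force: [-2.5, -0.9, 4.5]
opening: 0.0299
grip_force: 30.0
t: 16.73
tool_pos: [0.5962, -0.0526, 0.0273]
eef_rot: [[0.243, 0.97, -0.001], [0.97, -0.243, -0.004], [-0.004, 0.0, -1.0]]
ft_force: [-4.7, 0.4, 11.8]
opening: 0.03
grip_force: 30.0
t: 17.35
tool_pos: [0.5961, -0.0524, 0.0255]
eef_rot: [[0.242, 0.97, -0.001], [0.97, -0.242, -0.003], [-0.003, 0.0, -1.0]]
ft_force: [0.2, -0.1, 0.1]
opening: 0.0701
grip_force: 0.0
```

```bash
python3 -m crank '[[[0,0,40,0,0,0,0.7],[0,0,50,0,0,0,1],[0,0,50,0,0,0,1],[-40,10,20,0,0,0.03,1],[-40,20,0,0,0,0.03,1],[-40,20,0,0,0,0.03,1],[-30,20,0,0,0,0,1],[-10,10,0,0,0,0,1],[0,0,0,0,0,0,1],[0,0,0,0,0,0,1]]]'
python3 - <<'E'
from h import *
s=sense();print(s["tool_pos"])
for cam in("wrist","scene"):
  im=get_image(cam);cv2.imwrite(f"pics/{cam}6.png",im["color"])
  for n,z in [("chisel",.021),("round_pad",.004),("tape_measure",.068),("oblong_pad",.004),("strip_pad",.004),("bearing",.019)]:
    for r in regions_of(n,cam)[:1]: print(cam,n,r["confidence"],r["box"],rect(warp(im,r["region"],z)))
  for n,z in(("tape_measure",.004),("chisel_mid",.0125),("bearing",.004)):
   for r in spot_point(n,cam)[:1]: print(n,r["confidence"],r["position"],ray(im,r["position"],z))
E
```

```text
t: 18.6
tool_pos: [0.4371, 0.0269, 0.1858]
eef_rot: [[0.155, 0.988, 0.0], [0.988, -0.155, -0.003], [-0.003, 0.001, -1.0]]
ft_force: [-0.6, 0.0, -1.0]
opening: 0.0872
grip_force: 0.0
[0.43714737 0.02686302 0.1857759 ]
wrist chisel 0.92 [301.7, 79.2, 25.3, 207.9] (array([439.7,  57.2]), array([ 17.7, 168. ]), 82.5)
wrist round_pad 0.93 [259.8, 135.3, 98.1, 96.4] (array([434.8,  58.7]), array([82.6, 83.7]), 166.3)
wrist tape_measure 0.74 [479.4, 243.0, 81.0, 87.3] (array([585. , -31.9]), array([57.5, 70.3]), 76.3)
wrist oblong_pad 0.95 [461.0, 213.0, 95.8, 123.4] (array([599.4, -53.9]), array([ 67. , 115.7]), 75.6)
wrist bearing 0.8 [302.2, 393.0, 53.8, 20.0] (array([ 422.7, -150.9]), array([22.3, 48.8]), 171.0)
chisel_mid 0.85 [315.4, 188.6] [0.44116551 0.05682551 0.0125    ]
bearing 0.71 [328.4, 379.2] [ 0.42380585 -0.13601099  0.004     ]
scene chisel 0.59 [210.6, 314.2, 123.7, 82.8] (array([432.4,  57.9]), array([ 24.1, 170.8]), 82.2)
scene round_pad 0.63 [242.8, 333.2, 66.8, 58.3] (array([431.4,  56.4]), array([81. , 84.5]), 155.2)
scene tape_measure 0.59 [230.4, 216.4, 55.6, 45.7] (array([570.3, -27.3]), array([67.2, 88.2]), 159.7)
scene oblong_pad 0.87 [219.0, 248.1, 76.4, 30.7] (array([600.1, -47.3]), array([67.3, 97.4]), 75.5)
scene strip_pad 0.65 [361.0, 164.4, 51.4, 33.9] (array([ 580.2, -313.4]), array([52.2, 98.7]), 80.9)
scene bearing 0.69 [367.8, 259.5, 38.0, 37.3] (array([ 419.8, -133.8]), array([51. , 62.8]), 130.1)
tape_measure 0.97 [261.9, 250.9] [ 0.59459856 -0.05584435  0.004     ]
chisel_mid 0.7 [274.2, 353.6] [0.43635937 0.05526448 0.0125    ]
bearing 0.58 [382.5, 278.8] [ 0.4301318  -0.14058987  0.004     ]
```

View pics/wrist6.png

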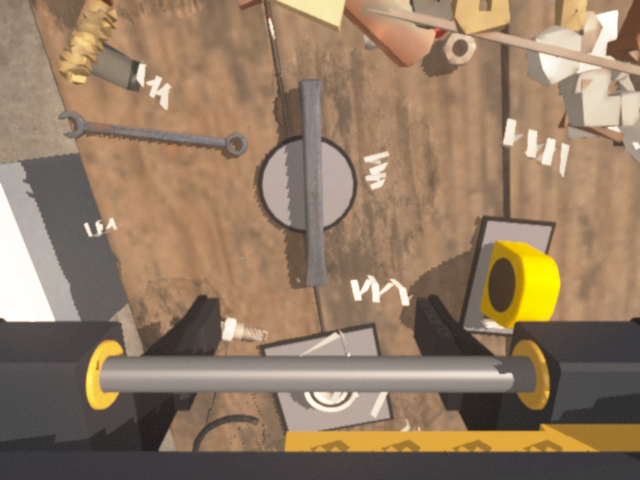

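View pics/scene6.png

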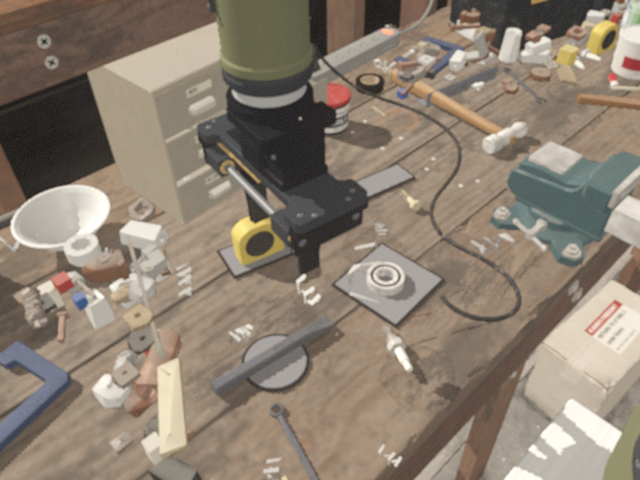

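The tape stands upright on the oblong pad at (595,−56). The chisel lies across the round pad at (313,183), mid about (439.5,57), nearly parallel to the fingers' plane. I'll go to it.

```bash
python3 -m crank '[[[2,30,-40,0,0,0.02,1],[0,0,-50,0,0,0,1],[0,0,-50,0,0,0,1],[0,0,-25,0,0,0,1],[0,0,-9,0,0,0,1],[0,0,0,0,0,0,1],[0,0,0,0,0,0,1]]]'
```

```text
t: 20.48
tool_pos: [0.4393, 0.0575, 0.0128]
eef_rot: [[0.135, 0.991, 0.002], [0.991, -0.135, -0.003], [-0.003, 0.003, -1.0]]
ft_force: [0.3, 0.1, 0.4]
opening: 0.0871
grip_force: 0.0
```

```bash
python3 -m crank '[[[0,0,-2,0,0,0,1],[0,0,0,0,0,0,-1],[0,0,0,0,0,0,-1],[0,0,0,0,0,0,-1],[0,0,0,0,0,0,-1],[0,0,0,0,0,0,-1],[0,0,0,0,0,0,-1],[0,0,0,0,0,0,-1],[0,0,0,0,0,0,-1],[0,0,0,0,0,0,-1]]]'
python3 -m crank '[[[0,0,20,0,0,0,-1],[0,0,40,0,0,0,-1],[0,0,50,0,0,0,-1],[0,0,50,0,0,0,-1],[0,0,0,0,0,0,-1]]]'
python3 - <<'E'
from h import *
cv2.imwrite("pics/w7.png",get_image("wrist")["color"])
E
```

```text
t: 21.72
tool_pos: [0.4382, 0.0575, 0.0096]
eef_rot: [[0.135, 0.991, -0.0], [0.991, -0.135, -0.003], [-0.003, 0.0, -1.0]]
ft_force: [-0.0, 0.5, -0.8]
opening: 0.0176
grip_force: 30.0
t: 22.35
tool_pos: [0.4406, 0.0577, 0.1729]
eef_rot: [[0.135, 0.991, 0.007], [0.991, -0.135, -0.005], [-0.004, 0.008, -1.0]]
ft_force: [-0.1, -0.6, -3.7]
opening: 0.0178
grip_force: 30.0
```

View pics/w7.png

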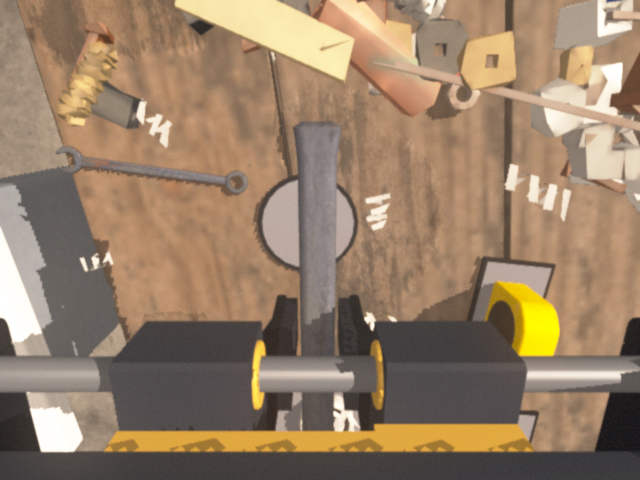

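The chisel is level in the fingers (col 318, straight). I'll carry it to the strip, leaning the gripper back 0.25 rad to clear the drawer.

```bash
python3 -m crank '[[[15,-32,0,0,0,-0.01,-1],[15,-32,0,0,0,-0.01,-1],[15,-32,0,0,0,-0.01,-1],[15,-32,0,0,0,-0.01,-1],[15,-32,0,0,0,-0.01,-1],[15,-32,0,0,0,-0.007,-1],[15,-32,0,0,0,0,-1],[15,-32,0,-0.024,-0.123,0,-1],[15,-32,0,-0.024,-0.123,0,-1],[15,-30,0,0,0,0,-1],[0,0,0,0,0,0,-1],[0,0,0,0,0,0,-1]]]'
python3 - <<'E'
from h import *
s=sense();print(s["tool_pos"]);c=s["tool_pos"]-.003*np.array(s["eef_rot"])[:,2]
for cam in("wrist","top","scene"):
  im=get_image(cam);cv2.imwrite(f"pics/{cam}8.png",im["color"])
  for n,z in [("chisel",c[2]+.008),("strip_pad",.004)]:
    for r in regions_of(n,cam)[:1]: print(cam,n,r["confidence"],r["box"],rect(warp(im,r["region"],z)))
  for r in spot_point("chisel_mid",cam)[:1]: print(r["confidence"],r["position"],ray(im,r["position"],c[2]),"tool",c)
E
```

```text
t: 23.9
tool_pos: [0.5869, -0.2589, 0.1669]
eef_rot: [[0.191, 0.952, 0.239], [0.982, -0.185, -0.047], [-0.001, 0.244, -0.97]]
ft_force: [1.2, 0.7, -3.1]
opening: 0.0177
grip_force: 30.0
[ 0.58686757 -0.25893655  0.16689487]
wrist chisel 0.74 [293.6, 122.6, 49.0, 309.0] (array([ 587.7, -242.6]), array([ 17.4, 137.2]), 79.0)
wrist strip_pad 0.79 [240.8, 98.1, 63.9, 238.3] (array([ 591.2, -259.2]), array([ 49.5, 202.3]), 77.7)
0.97 [319.6, 323.0] [ 0.58770568 -0.25955852  0.16980426] tool [ 0.58614967 -0.25879487  0.16980426]
top chisel 0.15 [285.9, 176.8, 35.1, 36.8] (array([516.9, -49.1]), array([33.5, 59.4]), 41.5)
top strip_pad 0.86 [440.5, 235.5, 44.1, 37.8] (array([ 578.5, -328.1]), array([50.1, 70. ]), 79.9)
scene chisel 0.93 [311.8, 93.5, 75.1, 30.6] (array([ 585.6, -227.5]), array([ 32.5, 119.7]), 78.5)
scene strip_pad 0.86 [302.1, 166.1, 112.7, 56.7] (array([ 590.8, -261.7]), array([ 52.6, 205.6]), 78.9)
0.61 [366.8, 102.6] [ 0.58446656 -0.26633939  0.16980426] tool [ 0.58614967 -0.25879487  0.16980426]
```

View pics/wrist8.png

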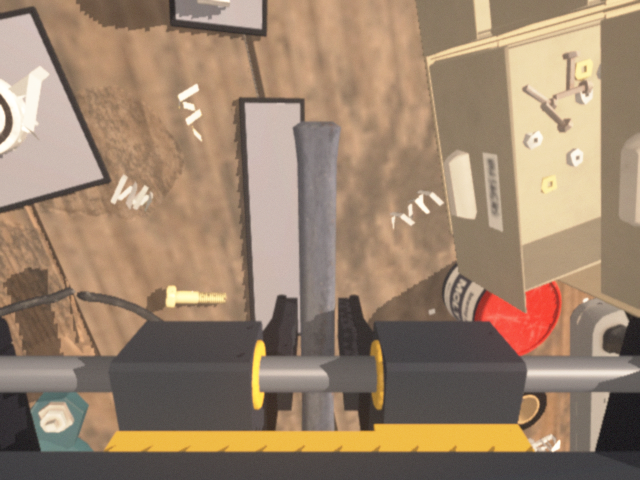

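```bash
python3 -m crank '[[[3,-1,-40,0,0,0,-1],[0,0,-40,0,0,0,-1],[0,0,-30,0,0,0,-1],[0,0,-20,0,0,0,-1],[0,0,0,0,0,0,-1],[0,0,0,0,0,0,-1]]]'
```

```text
t: 25.25
tool_pos: [0.5923, -0.2619, 0.0411]
eef_rot: [[0.192, 0.95, 0.245], [0.981, -0.185, -0.052], [-0.004, 0.251, -0.968]]
ft_force: [0.2, -0.1, -2.2]
opening: 0.0181
grip_force: 30.0
```

```bash
python3 -m crank '[[[-1,1,-12,0,0,0,-1],[0,0,-8,0,0,0,-1],[0,0,-4,0,0,0,-1],[0,0,0,0,0,0,-1],[0,0,0,0,0,0,-1]]]'
python3 -m crank '[[[0,0,-2,0,0,0,-1],[0,0,0,0,0,0,-1]]]'
```

```text
t: 25.88
tool_pos: [0.5904, -0.2605, 0.0158]
eef_rot: [[0.191, 0.951, 0.243], [0.982, -0.185, -0.051], [-0.003, 0.249, -0.969]]
ft_force: [-0.4, -0.1, -3.8]
opening: 0.018
grip_force: 30.0
t: 26.12
tool_pos: [0.59, -0.2605, 0.0135]
eef_rot: [[0.191, 0.951, 0.243], [0.981, -0.185, -0.051], [-0.003, 0.248, -0.969]]
ft_force: [0.8, -0.5, -3.4]
opening: 0.0175
grip_force: 30.0
```

```bash
python3 -m crank '[[[0,0,-1,0,0,0,-1],[0,0,0,0,0,0,-1]]]'
python3 -m crank '[[[0,0,-1,0,0,0,-1],[0,0,0,0,0,0,-1]]]'
```

```text
t: 26.38
tool_pos: [0.59, -0.2604, 0.0125]
eef_rot: [[0.191, 0.951, 0.243], [0.981, -0.185, -0.05], [-0.003, 0.248, -0.969]]
ft_force: [-0.3, -0.7, -3.0]
opening: 0.018
grip_force: 30.0
t: 26.62
tool_pos: [0.59, -0.2605, 0.0115]
eef_rot: [[0.192, 0.951, 0.243], [0.981, -0.185, -0.05], [-0.003, 0.248, -0.969]]
ft_force: [0.2, -0.2, -3.3]
opening: 0.0178
grip_force: 30.0
```

```bash
python3 -m crank '[[[0,0,-1,0,0,0,-1],[0,0,0,0,0,0,-1]]]'
python3 -m crank '[[[0,0,-1,0,0,0,-1],[0,0,0,0,0,0,-1]]]'
```

```text
t: 26.88
tool_pos: [0.5902, -0.2605, 0.0107]
eef_rot: [[0.192, 0.951, 0.243], [0.981, -0.185, -0.051], [-0.003, 0.248, -0.969]]
ft_force: [-0.2, 0.1, -2.9]
opening: 0.0177
grip_force: 30.0
t: 27.12
tool_pos: [0.5904, -0.2606, 0.0104]
eef_rot: [[0.191, 0.951, 0.243], [0.981, -0.185, -0.051], [-0.004, 0.249, -0.969]]
ft_force: [-3.9, 0.6, 4.8]
opening: 0.0181
grip_force: 30.0
```

Contact. I'll open gradually, back out along the tool axis, then look.

```bash
python3 -m crank '[[[0,0,0,0,0,0,-0.4],[0,0,1,0,0,0,-0.3],[0,0,1,0,0,0,-0.2],[0,0,0,0,0,0,-0.2],[-2,0,8,0,0,0,-0.1],[-5,0,20,0,0,0,0.2],[-10,0,40,0,0,0,0.5],[-10,0,50,0,0,0,1],[-10,0,50,0.048,0.12,0,1],[-10,30,10,0,0.125,0,1],[0,0,0,0,0,0,1],[0,0,0,0,0,0,1]]]'
python3 - <<'E'
from h import *
s=sense();print(s["tool_pos"],s["eef_rot"])
for cam in("wrist","scene"):
  im=get_image(cam);cv2.imwrite(f"pics/{cam}9.png",im["color"])
  for n,z in [("chisel",.021),("strip_pad",.004),("tape_measure",.068),("bearing",.019)]:
    for r in regions_of(n,cam)[:1]: print(cam,n,r["confidence"],r["box"],rect(warp(im,r["region"],z)))
  for r in spot_point("chisel_mid",cam)[:1]: print(r["confidence"],r["position"],ray(im,r["position"],.0125))
E
```

```text
t: 28.62
tool_pos: [0.5428, -0.2307, 0.1898]
eef_rot: [[0.193, 0.981, 0.001], [0.981, -0.193, -0.004], [-0.004, 0.002, -1.0]]
ft_force: [-0.6, 0.0, 0.5]
opening: 0.0865
grip_force: 0.0
[ 0.54275017 -0.23065106  0.18977351] [[ 0.19312474  0.98117344  0.00123042]
 [ 0.98116719 -0.19311847 -0.00402563]
 [-0.00371222  0.0019847  -0.99999114]]
wrist chisel 0.94 [364.8, 146.0, 31.8, 188.1] (array([ 591.1, -260.1]), array([ 19.6, 170.5]), 79.6)
wrist strip_pad 0.68 [347.7, 122.4, 66.0, 219.3] (array([ 592.9, -260.3]), array([ 49.8, 203.4]), 78.8)
wrist tape_measure 0.87 [316.1, 1.7, 47.6, 47.0] (array([585.5, -93.2]), array([24.5, 27.9]), 168.9)
wrist bearing 0.66 [115.2, 107.7, 70.3, 66.1] (array([ 427.1, -137.3]), array([50.2, 54.9]), 168.9)
0.83 [379.6, 244.1] [ 0.59407686 -0.26102164  0.0125    ]
scene chisel 0.56 [316.5, 165.3, 88.0, 44.0] (array([ 583.9, -255.8]), array([ 26.8, 169.7]), 79.0)
scene strip_pad 0.73 [304.3, 163.4, 111.7, 58.0] (array([ 589.6, -261.5]), array([ 54.4, 206.1]), 77.8)
scene tape_measure 0.81 [231.8, 216.1, 60.7, 48.8] (array([570.2, -30.7]), array([77.7, 86.9]), 166.6)
scene bearing 0.79 [366.0, 258.5, 38.6, 35.3] (array([ 420.7, -135. ]), array([52. , 58.3]), 135.0)
0.87 [362.6, 188.3] [ 0.58283048 -0.26265841  0.0125    ]
```

View pics/wrist9.png

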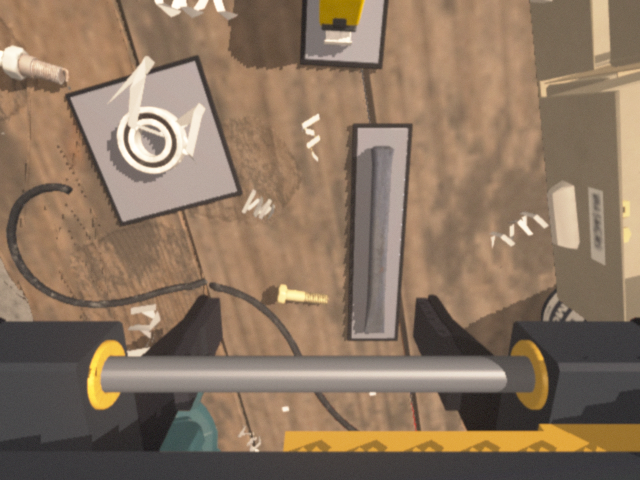

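The chisel lies flat and centred on the strip (380,240). Now for the bearing on the mat (152,140).

```bash
python3 -m crank '[[[-30,23,0,0,0,0,1],[-30,23,0,0,0,0,1],[-30,23,0,0,0,0,1],[-28,24,0,0,0,0,1],[0,0,-50,0,0,0,1],[0,0,-50,0,0,0,1],[0,0,-50,0,0,0,1],[0,0,-20,0,0,0,1],[0,0,0,0,0,0,1],[0,0,0,0,0,0,1]]]'
```

```text
t: 30.48
tool_pos: [0.4261, -0.1377, 0.0206]
eef_rot: [[0.194, 0.981, 0.002], [0.981, -0.194, -0.004], [-0.004, 0.003, -1.0]]
ft_force: [-0.5, -0.1, -0.3]
opening: 0.0868
grip_force: 0.0
```

```bash
python3 -m crank '[[[-1,0,-12,0,0,0,1],[0,0,-1,0,0,0,1],[0,0,0,0,0,0,-1],[0,0,0,0,0,0,-1],[0,0,0,0,0,0,-1],[0,0,0,0,0,0,-1],[0,0,0,0,0,0,-1],[0,0,0,0,0,0,-1],[0,0,0,0,0,0,-1]]]'
python3 -m crank '[[[0,0,20,0,0,0,-1],[0,0,40,0,0,0,-1],[0,0,40,0,0,0,-1],[1,40,0,0,0,0,-1],[2,40,0,0,0,0,-1],[2,40,0,0,0,0,-1],[2,40,0,0,0,0,-1],[0,35,0,0,0,0,-1],[0,0,0,0,0,0,-1],[0,0,0,0,0,0,-1]]]'
```

```text
t: 31.6
tool_pos: [0.4242, -0.1375, 0.0067]
eef_rot: [[0.194, 0.981, 0.001], [0.981, -0.194, -0.004], [-0.003, 0.001, -1.0]]
ft_force: [-0.8, 0.4, 1.9]
opening: 0.0508
grip_force: 30.0
t: 32.85
tool_pos: [0.4308, 0.0568, 0.1063]
eef_rot: [[0.194, 0.981, -0.0], [0.981, -0.194, -0.004], [-0.004, 0.001, -1.0]]
ft_force: [0.6, -1.3, -1.0]
opening: 0.0512
grip_force: 30.0
```

```bash
python3 -m crank '[[[2,0,-45,0,0,0,-1],[0,0,-35,0,0,0,-1],[0,0,-13,0,0,0,-1],[0,0,-6,0,0,0,-1],[0,0,0,0,0,0,-1],[0,0,0,0,0,0,-1],[0,0,0,0,0,0,1],[0,0,0,0,0,0,1],[0,0,0,0,0,0,1],[0,0,0,0,0,0,1]]]'
python3 -m crank '[[[0,0,20,0,0,0,1],[0,0,50,0,0,0,1],[0,0,50,0,0,0,1],[0,0,40,0,0,0,1],[0,-40,20,0,0,0,1],[0,-40,0,0,0,0,1],[0,0,0,0,0,0,1],[0,0,0,0,0,0,1]]]'
python3 - <<'E'
from h import *
for cam in("wrist","scene","top"):
  im=get_image(cam);cv2.imwrite(f"pics/{cam}10.png",im["color"])
  for n,z in [("bearing",.019),("round_pad",.004),("chisel",.021),("strip_pad",.004),("oblong_pad",.004)]:
    for r in regions_of(n,cam)[:1]: print(cam,n,r["confidence"],r["box"],rect(warp(im,r["region"],z)))
  for n,z in(("tape_measure",.004),("chisel_mid",.0125),("bearing",.004)):
   for r in spot_point(n,cam)[:1]: print(n,r["confidence"],r["position"],ray(im,r["position"],z))
E
```

```text
t: 34.1
tool_pos: [0.4332, 0.0575, 0.0077]
eef_rot: [[0.194, 0.981, 0.001], [0.981, -0.194, -0.004], [-0.003, 0.001, -1.0]]
ft_force: [0.1, -0.0, 0.7]
opening: 0.0823
grip_force: 0.0
t: 35.1
tool_pos: [0.433, -0.0218, 0.1874]
eef_rot: [[0.193, 0.981, 0.0], [0.981, -0.193, -0.003], [-0.003, 0.001, -1.0]]
ft_force: [-0.6, 1.1, 0.5]
opening: 0.0872
grip_force: 0.0
wrist round_pad 0.97 [247.2, 74.6, 102.7, 106.1] (array([434.4,  59.2]), array([84.1, 84.3]), 168.8)
wrist strip_pad 0.82 [496.5, 323.8, 16.5, 34.8] (array([ 589.9, -173.5]), array([12.9, 37.6]), 79.3)
wrist oblong_pad 0.59 [463.7, 149.1, 98.0, 137.3] (array([599.5, -54.6]), array([ 67.7, 116.6]), 76.2)
tape_measure 0.79 [503.3, 226.7] [ 0.59485857 -0.05911086  0.004     ]
bearing 0.89 [298.0, 128.5] [0.43333141 0.05788172 0.004     ]
scene bearing 0.66 [252.5, 334.1, 43.5, 43.3] (array([429.9,  59.1]), array([51.9, 59.6]), 137.7)
scene round_pad 0.89 [243.8, 336.8, 67.9, 52.9] (array([429.8,  58.6]), array([82.1, 82.4]), 50.9)
scene strip_pad 0.67 [303.9, 173.2, 108.6, 47.5] (array([ 590.8, -261.3]), array([ 51.9, 204.4]), 79.6)
scene oblong_pad 0.87 [220.2, 228.1, 87.8, 51.8] (array([596.4, -56.1]), array([ 70.5, 117.1]), 74.6)
tape_measure 0.88 [262.3, 250.1] [ 0.59548572 -0.05736125  0.004     ]
bearing 0.59 [276.5, 358.8] [0.43340596 0.05482109 0.004     ]
top round_pad 0.61 [206.7, 266.5, 25.7, 19.1] (array([399.1,  66.2]), array([13.5, 53.1]), 77.1)
top chisel 0.91 [387.5, 211.5, 87.6, 53.3] (array([ 587.5, -262.9]), array([ 19.8, 171.4]), 78.8)
top strip_pad 0.92 [373.0, 205.1, 110.9, 68.0] (array([ 591. , -261.7]), array([ 52.1, 204.9]), 79.9)
top oblong_pad 0.83 [297.8, 188.3, 62.8, 38.8] (array([594.7, -70.3]), array([66.1, 87.7]), 76.1)
tape_measure 0.73 [319.0, 204.2] [ 0.58860145 -0.05368505  0.004     ]
chisel_mid 0.62 [428.7, 238.3] [ 0.58851648 -0.26166316  0.0125    ]
```

View pics/wrist10.png

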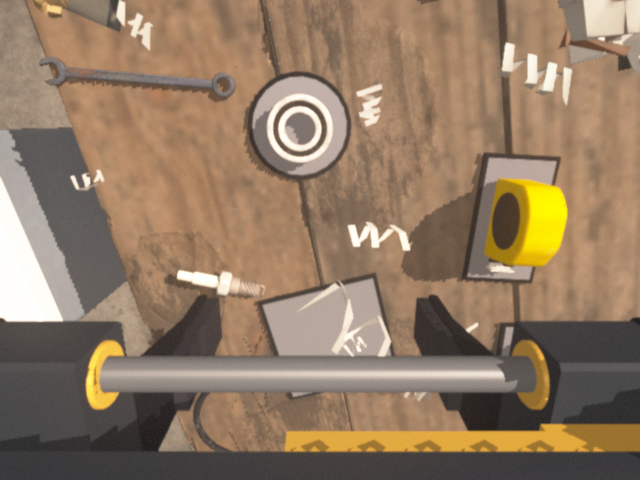

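View pics/scene10.png

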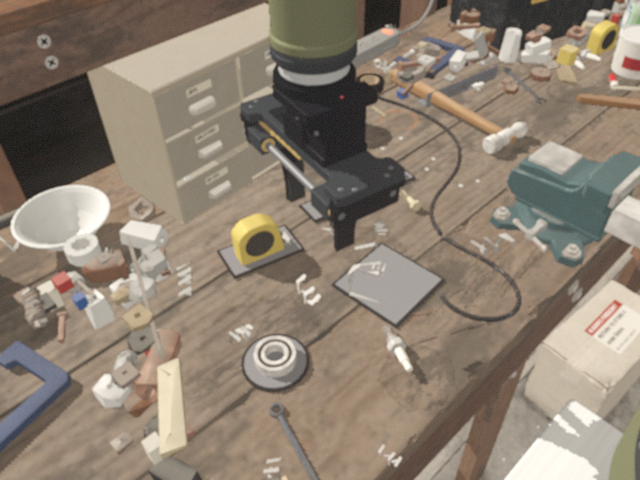

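The bearing is concentric on the round pad (299,127), the tape stands on the oblong pad (525,222), the mat is empty and the chisel is on the strip. I'm handing in.

```bash
python3 -c "
from plant import *
print(close_job())"
```

```text
the job is handed in; nothing more can be done
None
```

The job is handed in: in the last pictures the bearing, tape measure and chisel each rest on their own pads, all within about 5 mm of centre by my measurements, and the mat is empty. The arm finished at about 35 s of the 101 s allowed; `close_job()` did not report a verdict.

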